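Shim the rocking corner of a stone setter's levelling plate

ROBOT

A 6-joint arm with a two-finger parallel gripper is mounted at the origin on the work surface. World frame = base frame: x ahead of the robot, y to its left, z up, the work surface at z = 0. Lengths are in m, angles in rad, forces in N, time in s.
With the tool pointing down it reaches from about 0.375 to 0.9 m from the base axis. Payload 3.1 kg.
Tool frame: the origin (TCP) lies at the very end of the fingers, on their centre line; the grasp point (between the pads) lies 19 mm behind it; z points along the fingers, y is the line along which they close (so a half turn about z gives the same grasp; the last joint's range is limited). The gripper opens to 87 mm and grips with 3 to 60 N. Pads are 19 mm wide; open, the fingers measure 117 mm over their backs; the gripper's body (75 mm by 190 mm) begins 51 mm behind the grasp point.
Start: joints at [-1.494, 0.527, 1.433, -0, 1.181, -0.178], TCP at [0.158, -0.605, 0.223] pointing down, gripper open.
Joint ranges: [-3.08, 3.08], [-0.75, 2.2], [0.22, 2.44], [-1.43, 4.57], [0, 2.65], [-2.85, 2.85]. Speed limits (rad/s): [2.79, 2.79, 3.14, 3.14, 3.14, 3.14].

INTERFACE

Orientations are given as a unit quaternion [x, y, z, w].
In Python, from rig import status, viewer, robot gives the robot as it stands.
- The arm moves only by the tool arm_command, never from a script. Its arguments are lists of equal length, an entry for each row: "delta_rot": the turn, a rotation vector about the tool's x, y, z in degrees, a list of three; "delta_pos": the shift along the tool's x, y, z in m, a list of three; "gripper": the closure, from -1 (fully open) to 1 (shut). In form: {"delta_rot": [[rx, ry, rz], ...], "delta_pos": [[dx, dy, dz], ...], "gripper": [gripper, ...]}. A call has 1 to 12 rows; each row is the pose to reach, as a shift and turn from the pose commanded when the call began, along the tool's axes at that moment; what a row does not reach only later rows make up. A row lasts 1/12 s, in which the tool goes at most 41.7 mm and 7.16 degrees, less where a joint would pass 70% of its speed; a pose out of reach is approached as far as the arm can. A call with a gripper value outside its range is refused whole. The fingers move at their own pace and stop on an object; "grip_force" is the grip in N (left out, the last holds). Time passes only in rows, so rows that repeat a pose let the fingers close. It gives the time, the measured TCP pose, the force, the opening and the grip force at its end, in the units of the state.
- status.get_obs(): the state, without advancing time (a new reading comes with each control period).
- viewer.camera(name): name is "side" or "top"; returns a dict with "pixels" (420x560x3 uint8, blue, green, red), "fx", "fy", "cx", "cy" (pixels), "pose" (4x4, takes a point from camera to world coordinates). Camera axes: x right, y down, z forward; pixel columns grow to the right and rows downward; lengths in m; the calibration is good to about 2 mm. A picture is of the moment at which its call begins. There is no depth.
- robot.hand_in(): hands the job in; it is judged then, once.
The state is a dict: "time": time; "q": joint angles; "joint_velocities": joint speeds; "joint_torque": joint torques, N m; "position": TCP position; "tool_rot": TCP orientation; "ft_force": force on the tool from outside, world axes, zero at the start; "moment": the same for the moment, N m; "grip_width": finger opening in m; "grip_force": force on a finger pad.
Only numpy, scipy, OpenCV 4.12 (cv2) and the standard library are available. Lean on these libraries where they do the work, as an engineer would, in place of code of your own. Each camera call takes 0.05 s, during which the arm holds its last target. There are 200 camera calls.

TASK

The steel plate of the levelling fixture rocks at one corner. Press the plate's corners down one after another until you have found the one that gives, then press the shim tab beside that corner down until it lies fully flat, and leave the other three tabs standing. Only press, pick nothing up, and leave the vise on the plate and everything else on the bench where it is.

Things in the scene. Friction and masses are not known exactly. Their poses are not given: they have to be found in the camera images.
- base: Grey cast base of the levelling fixture, fixed to the bench, 150 (x) x 236 (y) x 18 mm slab with a skirt; origin at the centre of its underside on the bench, z up; its x and y axes run along its sides. near/far in the names below mean -x/+x of this frame, left/right mean +y/-y.
- plate: Steel plate, 130 x 130 x 10 mm, top 58 mm above the bench, on a sprung centre pivot; origin on its axis 8 mm below the top face, axes as the base's. Three corners sit hard on hidden packing; the fourth (varies, looks alike) has a gap: pressed at its corner point it gives up to 4 mm at about 1 N per mm, then stops, and springs back. Presses away from the corners tell little.
- corner_nl (a point): Point on the plate's top face at its near left corner, 15 mm in from both edges, where to press it; it moves with the plate.
- corner_nr (a point): Point on the plate's top face at its near right corner, 15 mm in from both edges, where to press it; it moves with the plate.
- corner_fl (a point): Point on the plate's top face at its far left corner, 15 mm in from both edges, where to press it; it moves with the plate.
- corner_fr (a point): Point on the plate's top face at its far right corner, 15 mm in from both edges, where to press it; it moves with the plate.
- tab_nl (a point): Top of the near left corner's steel shim tab, midway across its 30 mm width, 45 mm from its hinge and 13 mm from its free end. The hinge is on the base at -54, +58 mm (base x, y), 28 mm above the bench, line along x. The tab stands up and out (+y) past the plate's edge; pressed down it folds outwards till flat (top 30 mm above the bench, this point 45 mm outside the hinge).
- tab_nr (a point): Top of the near right corner's steel shim tab, midway across its 30 mm width, 45 mm from its hinge and 13 mm from its free end. The hinge is on the base at -54, -58 mm (base x, y), 28 mm above the bench, line along x. The tab stands up and out (-y) past the plate's edge; pressed down it folds outwards till flat (top 30 mm above the bench, this point 45 mm outside the hinge).
- tab_fl (a point): Top of the far left corner's steel shim tab, midway across its 30 mm width, 45 mm from its hinge and 13 mm from its free end. The hinge is on the base at +54, +58 mm (base x, y), 28 mm above the bench, line along x. The tab stands up and out (+y) past the plate's edge; pressed down it folds outwards till flat (top 30 mm above the bench, this point 45 mm outside the hinge).
- tab_fr (a point): Top of the far right corner's steel shim tab, midway across its 30 mm width, 45 mm from its hinge and 13 mm from its free end. The hinge is on the base at +54, -58 mm (base x, y), 28 mm above the bench, line along x. The tab stands up and out (-y) past the plate's edge; pressed down it folds outwards till flat (top 30 mm above the bench, this point 45 mm outside the hinge).
- shim_nl (a joint): Angle by which the shim tab of the near left corner is pressed down: 0 = standing at 50 degrees, 0.873 rad = flat. It stays where it is left; pushing it takes about 4 N 30 mm outside the hinge. Flat, its inner end props the plate corner; where there is no gap under the corner it jams at about 0.4 rad.
- shim_nr (a joint): Angle by which the shim tab of the near right corner is pressed down: 0 = standing at 50 degrees, 0.873 rad = flat. It stays where it is left; pushing it takes about 4 N 30 mm outside the hinge. Flat, its inner end props the plate corner; where there is no gap under the corner it jams at about 0.4 rad.
- shim_fl (a joint): Angle by which the shim tab of the far left corner is pressed down: 0 = standing at 50 degrees, 0.873 rad = flat. It stays where it is left; pushing it takes about 4 N 30 mm outside the hinge. Flat, its inner end props the plate corner; where there is no gap under the corner it jams at about 0.4 rad.
- shim_fr (a joint): Angle by which the shim tab of the far right corner is pressed down: 0 = standing at 50 degrees, 0.873 rad = flat. It stays where it is left; pushing it takes about 4 N 30 mm outside the hinge. Flat, its inner end props the plate corner; where there is no gap under the corner it jams at about 0.4 rad.
- vise_mid (a point): Centre of a small dark steel round vise, 54 mm across, 36 mm high, standing loose on the middle of the plate.
- collar_mid (a point): Centre of a loose brass collar ring, 22 mm across, 10 mm high, lying on the base between the two left tabs.
- weight_mid (a point): Centre of a loose brass knobbed weight, 20 mm across, 23 mm high, standing on the base between the two right tabs.
- jar_mid (a point): Centre of a loose amber glass jar with black cap, 56 mm across, 55 mm high, on the bench beyond the base.
- loupe_mid (a point): Centre of a loose black eye loupe, 34 mm across, 28 mm high, on the bench beyond the base.
- driver_grip (a point): Grip of a loose screwdriver, 150 mm long, lying on the bench to the left.
- brush_grip (a point): Grip of a loose wooden brush lying on the bench to the right.
Things that resemble listed ones, but are neither listed nor needed, are in the scene too. What is shaped like the part that bears vise_mid but pink is not meant.

How it is judged:
By the outcome, as a careful person would: the job done as asked, in the order asked, and still so for the second after the job is handed in, with the robot touching nothing.
It also fails if it takes over 51 s, if anything falls off the work surface, if the arm or the gripper's body presses on something with over 40 N, if the wrist force passes 120 N, or if a joint passes its speed limit or range.

## Working session

There is one attempt and no reset: what is moved stays moved. The work goes in short steps, Python scripts to look and compute and a tool call to move; the robot and the scene stay as the last step left them, time stands still between calls to the robot, and variables do not carry over. Pictures are saved under pics/ and viewed, at most 10 in all, crops included, and the job is handed in when it is done.

Besides the shell and the picture viewer there is one more tool, called by a JSON object that holds its "api" and its "payload". arm_command: Moves the arm, as the interface text tells. Its arguments: {"type":"object","properties":{"delta_rot":{"type":"array","items":{"type":"array","items":{"type":"number"}}},"delta_pos":{"type":"array","items":{"type":"array","items":{"type":"number"}}},"gripper":{"type":"array","items":{"type":"number"}},"grip_force":{"type":"number"}},"required":["delta_rot","delta_pos","gripper"]}

```bash
mkdir -p pics
python3 - <<'E'
from rig import status, viewer
import cv2,numpy as np
for n in("top","side"):
    c=viewer.camera(n); cv2.imwrite(f"pics/{n}0.png",c["pixels"]); np.savez(f"{n}0.npz",**c)
    print(n,c["fx"],c["fy"],c["cx"],c["cy"],np.round(c["pose"],4).tolist())
print(status.get_obs())
E
```

```text
top 466.65704932456663 466.65704932456663 272.2043649120324 207.13740785993207 [[-0.0038, -0.9968, 0.0793, 0.4772], [-0.9998, 0.0021, -0.0206, -0.0057], [0.0204, -0.0793, -0.9966, 1.2277], [0.0, 0.0, 0.0, 1.0]]
side 409.9551110221971 409.9551110221971 274.57458108766986 207.0240906641927 [[-0.9972, -0.0543, 0.0514, 0.4865], [-0.0747, 0.7463, -0.6614, 0.8659], [-0.0024, -0.6634, -0.7483, 1.0899], [0.0, 0.0, 0.0, 1.0]]
{'time': 0.1, 'q': array([-1.49448980e+00,  5.28385499e-01,  1.43375698e+00, -1.41503058e-05,
        1.18136786e+00, -1.78488472e-01]), 'joint_velocities': array([-0.00141903, -0.00147685, -0.00248866, -0.00265051, -0.00146883,
        0.00042565]), 'joint_torque': array([-4.07282835e-05, -4.40983951e+01, -1.77150911e+01,  6.35347073e-02,
        5.33996418e-02, -4.86685849e-05]), 'position': array([ 0.15751124, -0.60416351,  0.22166738]), 'tool_rot': array([ 9.91895110e-01,  1.27055779e-01,  4.24325133e-05, -9.57923923e-04]), 'ft_force': array([-0.18065108,  0.61425208, -0.09370228]), 'moment': array([-0.01377484, -0.03793777,  0.00392155]), 'grip_force': 0.0, 'grip_width': 0.08684770495663016}
```

View pics/top0.png

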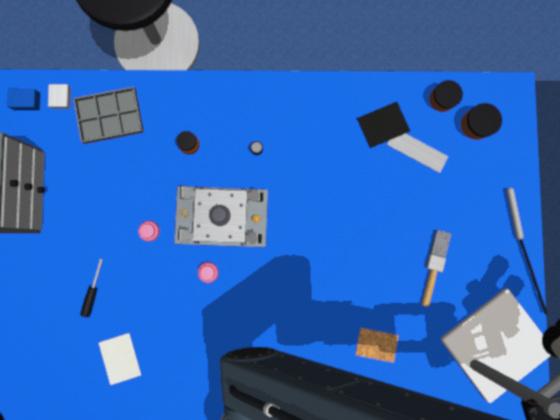

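View pics/side0.png

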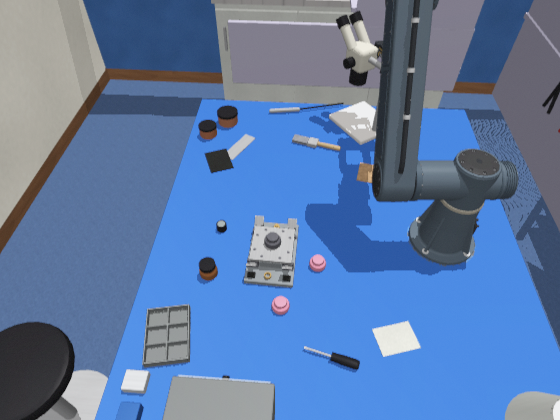

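```bash
cat > h.py <<'E'
import numpy as np,cv2
def ray(n,uv,z):
    c=np.load(f"{n}0.npz"); P=c["pose"]; d=P[:3,:3]@np.array([(uv[0]-c["cx"])/c["fx"],(uv[1]-c["cy"])/c["fy"],1])
    return P[:3,3]+d*(z-P[2,3])/d[2]
def proj(n,p):
    c=np.load(f"{n}0.npz"); P=c["pose"]; q=P[:3,:3].T@(np.array(p)-P[:3,3]); return np.array([c["fx"]*q[0]/q[2]+c["cx"],c["fy"]*q[1]/q[2]+c["cy"]])
E
python3 - <<'E'
from h import *
import cv2
t=cv2.imread("pics/top0.png"); s=cv2.imread("pics/side0.png")
def rect(n,im,roi,thr,z):
    x0,y0,x1,y1=roi; hsv=cv2.cvtColor(im,cv2.COLOR_BGR2HSV)[y0:y1,x0:x1]
    m=((hsv[...,1]<90)&(hsv[...,2]>thr)).astype(np.uint8)
    m=cv2.morphologyEx(m,cv2.MORPH_CLOSE,np.ones((5,5)))
    m=cv2.morphologyEx(m,cv2.MORPH_OPEN,np.ones((5,5)))
    cs,_=cv2.findContours(m,0,2); c=max(cs,key=cv2.contourArea)+np.array([x0,y0])
    w=np.array([ray(n,p,z)[:2] for p in c[:,0]],np.float32)
    print(n,thr,cv2.minAreaRect(w),cv2.boundingRect(c))
for th in (60,170,185,200): rect("top",t,(165,175,280,255),th,.058 if th>100 else .018)
c1=cv2.resize(t[175:255,165:280],None,fx=6.9,fy=6.9,interpolation=2)[:, :790]
cv2.imwrite("pics/tc.png",c1)
cv2.imwrite("pics/sc.png",cv2.resize(s[205:300,230:315],None,fx=6,fy=6,interpolation=2))
E
```

```text
top 60 ((0.5507636070251465, 0.10212847590446472), (0.23369207978248596, 0.14859268069267273), 87.58558654785156) (175, 186, 92, 61)
top 170 ((0.5453751683235168, 0.10175938159227371), (0.12901103496551514, 0.1375836879014969), 87.69445037841797) (193, 190, 54, 56)
top 185 ((0.5495995283126831, 0.10225088894367218), (0.1256355196237564, 0.12789642810821533), 87.94921112060547) (194, 190, 52, 52)
top 200 ((0.5485317707061768, 0.08705177903175354), (0.09239409863948822, 0.12059317529201508), 89.79444122314453) (207, 192, 38, 49)
```

View pics/tc.png

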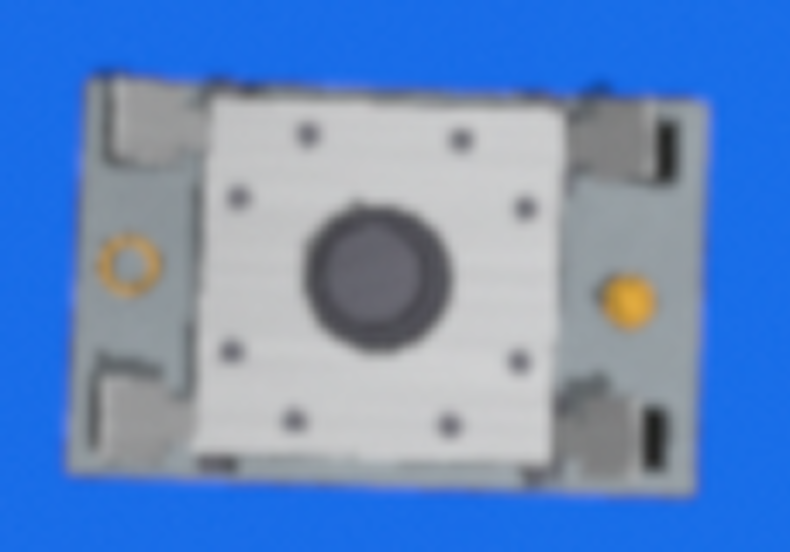

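View pics/sc.png

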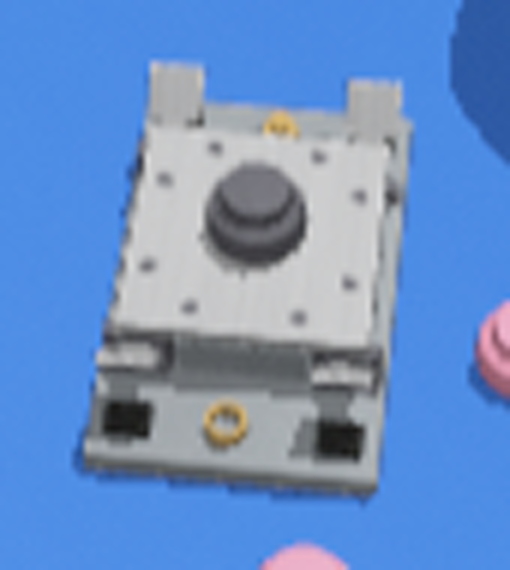

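Run:
```python
from h import *
import cv2
for z in (.222,.3,.4): print(z,[proj(n,(.158,-.605,z)).round(0) for n in("top","side")])
s=cv2.imread("pics/side0.png"); t=cv2.imread("pics/top0.png")
print(ray("top",(490,340),0.02),ray("side",(362,120),.02))
a=cv2.resize(s[0:190,260:450],(390,390)); b=cv2.resize(t[230:420,370:560],(390,390))
cv2.imwrite("pics/g.png",np.hstack([a,b]))
# base frame points -> world, checks
c,yaw=np.array([.550,.102]),np.deg2rad(-2.3)
R=np.array([[np.cos(yaw),-np.sin(yaw)],[np.sin(yaw),np.cos(yaw)]])
for n,p,z in [("cnl",(-50,50),.058),("cnr",(-50,-50),.058),("cfl",(50,50),.058),("cfr",(50,-50),.058),("tnl",(-54,87),.0625),("tfl",(54,87),.0625),("tnr",(-54,-87),.0625),("tfr",(54,-87),.0625)]:
    w=c+R@np.array(p)/1e3; print(n,w.round(4),proj("top",(*w,z)).round(1),proj("side",(*w,z)).round(1))
```

```text
0.222 [array([546., 394.]), array([387.,  78.])]
0.3 [array([570., 407.]), array([391.,  60.])]
0.4 [array([608., 427.]), array([397.,  34.])]
[ 0.23046681 -0.5877594   0.02      ] [ 0.22294665 -0.60472644  0.02      ]
cnl [0.502 0.154] [198.6 234.5] [287.8 257.2]
cnr [0.498 0.054] [238.7 236. ] [290.7 231.4]
cfl [0.602 0.15 ] [200.6 194.7] [255.2 254.2]
cfr [0.598 0.05 ] [240.4 196.2] [259.7 228.7]
tnl [0.4995 0.1911] [183.4 235.6] [288.  266.8]
tfl [0.6074 0.1868] [185.6 192.4] [252.  263.3]
tnr [0.4926 0.0172] [253.4 238.1] [293.  221.8]
tfr [0.6005 0.0129] [255.1 195. ] [260.  218.9]
```

View pics/g.png

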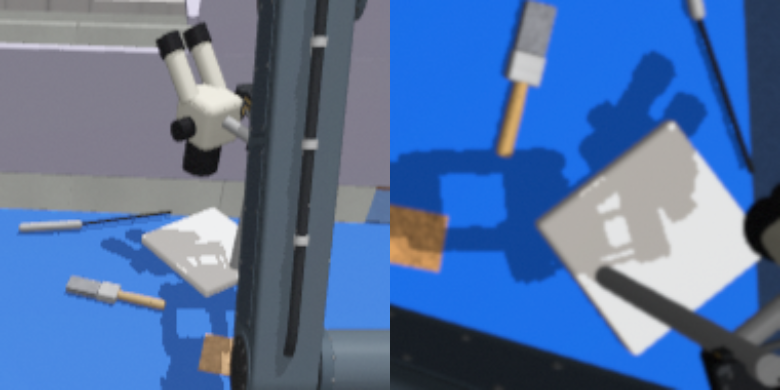

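Run:
```python
from h import *
print("postbase",ray("top",(477,364),.025), "nadir-check")
b=ray("top",(477,364),.025)
for z in(.025,.1,.2,.3,.35): print(z,proj("top",(b[0],b[1],z)).round(),proj("side",(b[0],b[1],z)).round())
def tri(u,v):
    A=[];B=[]
    for n,p in(("top",u),("side",v)):
        o=ray(n,p,1.0);d=ray(n,p,0)-o;d/=np.linalg.norm(d);M=np.eye(3)-np.outer(d,d);A.append(M);B.append(M@o)
    A=np.vstack(A);B=np.hstack(B);x=np.linalg.lstsq(A,B,rcond=None);return x[0],np.linalg.norm(A@x[0]-B)
print("head ring",tri((548,338),(358,78)),tri((548,338),(362,55)))
import cv2
t=cv2.imread("pics/top0.png");s=cv2.imread("pics/side0.png")
cv2.imwrite("pics/g2.png",np.hstack([cv2.resize(t[320:420,460:560],(590,590),interpolation=2)]))
for z in (.29,.35,.45):print(z,proj("top",(.158,-.605,z)).round())
```

```text
postbase [ 0.17195119 -0.5495388   0.025     ] nadir-check
0.025 [477. 364.] [375. 128.]
0.1 [491. 372.] [379. 113.]
0.2 [514. 385.] [384.  91.]
0.3 [541. 400.] [389.  67.]
0.35 [558. 409.] [392.  54.]
head ring (array([ 0.26897044, -0.62605648,  0.20556386]), np.float64(0.0037108932193628515)) (array([ 0.28918141, -0.54023373,  0.34741209]), np.float64(0.015274095122441008))
0.29 [567. 405.]
0.35 [588. 416.]
0.45 [630. 439.]
```

View pics/g2.png

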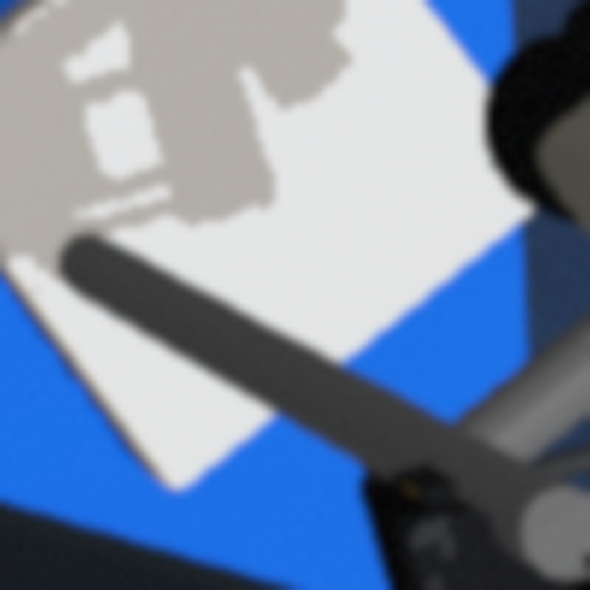

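The top view shows the fixture centred near px (219,215). The computed corners and tabs project onto it consistently in both views. A microscope post at px (477,364), about (0.17,-0.55), stands right beside the gripper. I'll back away from it in -x first, then retract and swing round.

{"api": "arm_command", "payload": {"delta_rot": [[0,0,0],[0,0,0],[0,0,0],[0,0,0]], "delta_pos": [[-0.02,-0.005,0],[-0.058,-0.015,0],[-0.097,-0.025,0],[-0.116,-0.03,0]], "gripper": [1,1,1,1], "grip_force": 20}}

```text
time: 0.43
position: [0.0342, -0.6047, 0.222]
tool_rot: [0.992, 0.126, -0.001, -0.001]
ft_force: [0.6, 0.0, -0.3]
grip_width: 0.0683
grip_force: 0.0
```

{"api": "arm_command", "payload": {"delta_rot": [[0,0,0],[0,0,0],[0,0,0],[0,0,0],[0,0,-6],[0,0,-12],[0,0,-18],[0,0,-24],[0,0,-30],[0,0,-36],[0,0,-42],[0,0,-48]], "delta_pos": [[0.01,-0.04,0],[0.02,-0.08,0],[0.031,-0.12,0],[0.0416,-0.16,0],[0.077,-0.158,0],[0.112,-0.156,0],[0.146,-0.155,0],[0.18,-0.16,0],[0.21,-0.165,0],[0.2365,-0.17,0],[0.27,-0.188,0],[0.305,-0.207,0]], "gripper": [1,1,1,1,1,1,1,1,1,1,1,1]}}

```text
time: 1.43
position: [0.2818, -0.3274, 0.2224]
tool_rot: [0.853, 0.521, -0.0, 0.0]
ft_force: [1.2, -1.7, -0.4]
grip_width: 0.0007
grip_force: 0.0
```

```bash
cat >> h.py <<'E'
def go(*targets):
    """world targets -> tool-frame shift from the present pose, plus turn to the wanted yaw (tool x at 87.7 deg)"""
    from rig import status
    from scipy.spatial.transform import Rotation as R
    o=status.get_obs(); r=R.from_quat(o["tool_rot"])
    yaw=np.deg2rad(87.7); W=R.from_matrix(np.array([[np.cos(yaw),np.sin(yaw),0],[np.sin(yaw),-np.cos(yaw),0],[0,0,-1]]))
    print("pos",o["position"].round(4),"f",o["ft_force"].round(2),"t",o["time"],"rot",(r.inv()*W).as_rotvec(degrees=True).round(2),"w",o["grip_width"])
    for t in targets: print(t,r.inv().apply(np.array(t)-o["position"]).round(4))
E
python3 -c "
from h import *
go((.36,-.25,.222),(.498,.054,.2),(.498,.054,.09))"
```

```text
pos [ 0.2818 -0.3274  0.2224] f [ 1.18 -1.75 -0.43] t 1.4333 rot [ 2.000e-02  2.000e-02 -2.488e+01] w 0.0006927623725078889
(0.36, -0.25, 0.222) [0.1046 0.0342 0.0004]
(0.498, 0.054, 0.2) [0.4381 0.0181 0.0223]
(0.498, 0.054, 0.09) [0.4381 0.018  0.1323]
```

{"api": "arm_command", "payload": {"delta_rot": [[0,0,-5],[0,0,-10],[0,0,-15],[0,0,-20],[0,0,-25],[0,0,-25],[0,0,-25],[0,0,-25],[0,0,-25],[0,0,-25],[0,0,-25],[0,0,-25]], "delta_pos": [[0.035,0.015,0],[0.07,0.025,0],[0.105,0.034,0],[0.145,0.033,0.003],[0.185,0.031,0.006],[0.225,0.029,0.009],[0.265,0.027,0.012],[0.305,0.025,0.015],[0.345,0.023,0.02],[0.385,0.021,0.03],[0.42,0.018,0.05],[0.435,0.018,0.07]], "gripper": [1,1,1,1,1,1,1,1,1,1,1,1]}}

```text
time: 2.43
position: [0.4986, 0.0539, 0.1524]
tool_rot: [0.721, 0.693, 0.001, 0.001]
ft_force: [0.6, -0.4, 0.5]
grip_width: 0.0006
grip_force: 0.0
```

{"api": "arm_command", "payload": {"delta_rot": [[0,0,0],[0,0,0],[0,0,0]], "delta_pos": [[0,0,0],[0,0,0],[0,0,0]], "gripper": [1,1,1]}}

```text
time: 2.68
position: [0.4966, 0.0495, 0.1527]
tool_rot: [0.722, 0.692, -0.0, -0.0]
ft_force: [-0.3, -0.1, 0.0]
grip_width: 0.0003
grip_force: 0.0
```

```bash
python3 -c "
from h import *
go((.498,.054,.08),(.498,.054,.06))"
```

```text
pos [0.4966 0.0495 0.1527] f [-0.3  -0.13  0.01] t 2.6833 rot [-0.03  0.02 -0.1 ] w 0.00031508669075883957
(0.498, 0.054, 0.08) [0.0045 0.0012 0.0727]
(0.498, 0.054, 0.06) [0.0045 0.0012 0.0927]
```

{"api": "arm_command", "payload": {"delta_rot": [[0,0,0],[0,0,0],[0,0,0],[0,0,0],[0,0,0]], "delta_pos": [[0.0045,0.001,0.035],[0.0045,0.001,0.07],[0.0045,0.001,0.087],[0.0045,0.001,0.0917],[0.0045,0.001,0.0917]], "gripper": [1,1,1,1,1]}}

```text
time: 3.1
position: [0.4977, 0.0533, 0.0607]
tool_rot: [0.723, 0.691, -0.0, -0.0]
ft_force: [-0.6, 0.1, 0.5]
grip_width: 0.0007
grip_force: 0.0
```

{"api": "arm_command", "payload": {"delta_rot": [[0,0,0],[0,0,0],[0,0,0],[0,0,0]], "delta_pos": [[0,0,0.001],[0,0,0.002],[0,0,0.003],[0,0,0.003]], "gripper": [1,1,1,1]}}

```text
time: 3.43
position: [0.4988, 0.0544, 0.0589]
tool_rot: [0.722, 0.692, 0.001, 0.001]
ft_force: [-1.3, -0.1, 0.2]
grip_width: 0.0004
grip_force: 0.0
```

{"api": "arm_command", "payload": {"delta_rot": [[0,0,0],[0,0,0],[0,0,0]], "delta_pos": [[0,0,0.0005],[0,0,0.001],[0,0,0.001]], "gripper": [1,1,1]}}

```text
time: 3.68
position: [0.4985, 0.0545, 0.0572]
tool_rot: [0.722, 0.692, 0.0, 0.0]
ft_force: [0.9, -0.9, 1.7]
grip_width: 0.0004
grip_force: 0.6
```

Contact is beginning, so I'll press on in small steps.

{"api": "arm_command", "payload": {"delta_rot": [[0,0,0],[0,0,0],[0,0,0]], "delta_pos": [[0,0,0.0005],[0,0,0.001],[0,0,0.001]], "gripper": [1,1,1]}}

```text
time: 3.93
position: [0.4984, 0.0545, 0.0559]
tool_rot: [0.722, 0.692, 0.0, 0.0]
ft_force: [0.4, -1.0, 2.2]
grip_width: 0.0005
grip_force: 1.2
```

{"api": "arm_command", "payload": {"delta_rot": [[0,0,0],[0,0,0],[0,0,0]], "delta_pos": [[0,0,0.0005],[0,0,0.001],[0,0,0.001]], "gripper": [1,1,1]}}

```text
time: 4.18
position: [0.4983, 0.0545, 0.0549]
tool_rot: [0.722, 0.692, 0.0, 0.0]
ft_force: [0.9, -1.1, 3.2]
grip_width: 0.0005
grip_force: 1.8
```

{"api": "arm_command", "payload": {"delta_rot": [[0,0,0],[0,0,0],[0,0,0],[0,0,0]], "delta_pos": [[0,0,0.0005],[0,0,0.001],[0,0,0.0015],[0,0,0.0015]], "gripper": [1,1,1,1]}}

```text
time: 4.52
position: [0.4982, 0.0544, 0.0535]
tool_rot: [0.722, 0.692, 0.0, 0.0]
ft_force: [0.4, -0.3, 6.0]
grip_width: 0.0006
grip_force: 3.1
```

{"api": "arm_command", "payload": {"delta_rot": [[0,0,0],[0,0,0],[0,0,0],[0,0,0]], "delta_pos": [[0,0,0.0005],[0,0,0.001],[0,0,0.001],[0,0,0.001]], "gripper": [1,1,1,1]}}

```text
time: 4.85
position: [0.4983, 0.0544, 0.0531]
tool_rot: [0.722, 0.692, 0.0, 0.0]
ft_force: [-1.5, -2.4, 10.4]
grip_width: 0.0007
grip_force: 5.3
```

The near right corner gives 4 mm at about 1 N/mm and then stops hard, so that's the one. Next I lift, move over its tab and fold it outward along the arc.

{"api": "arm_command", "payload": {"delta_rot": [[0,0,0],[0,0,0],[0,0,0],[0,0,0],[0,0,0],[0,0,0],[0,0,0]], "delta_pos": [[0,0,-0.015],[0,0,-0.04],[-0.008,-0.002,-0.046],[-0.025,-0.004,-0.046],[-0.038,-0.004,-0.046],[-0.038,-0.004,-0.046],[-0.038,-0.004,-0.046]], "gripper": [1,1,1,1,1,1,1]}}

```text
time: 5.43
position: [0.4919, 0.0164, 0.0978]
tool_rot: [0.722, 0.691, -0.0, -0.001]
ft_force: [-0.1, 0.2, -0.4]
grip_width: 0.0001
grip_force: 0.0
```

Run:
```python
from h import *
from rig import viewer
c=viewer.camera("side"); np.savez("side0.npz",**c)
cv2.imwrite("pics/s1.png",cv2.resize(c["pixels"][150:310,200:400],(800,600)[:1]+(640*600//640,),interpolation=2))
A=np.array([.55,.102]);y=np.deg2rad(-2.3);R=np.array([[np.cos(y),-np.sin(y)],[np.sin(y),np.cos(y)]])
w=lambda x,yy,z:(*(A+R@np.array([x,yy])),z)
go(*[w(-.054,-(.058+.041*np.cos(t)),.030+.041*np.sin(t)) for t in np.deg2rad([50,40,30,20,10,0])])
```

```text
pos [0.4919 0.0169 0.0978] f [-0.15  0.17 -0.39] t 5.4833 rot [-0.08 -0.03 -0.16] w 0.0002840347042973861
(np.float64(0.49265821371815943), np.float64(0.01988078102936046), np.float64(0.0614078221678781)) [0.003  0.0007 0.0364]
(np.float64(0.4924554064937907), np.float64(0.014831322007225312), np.float64(0.05635429199714811)) [-0.002   0.0007  0.0414]
(np.float64(0.4922908974717948), np.float64(0.010735404971106782), np.float64(0.050499999999999996)) [-0.0062  0.0007  0.0473]
(np.float64(0.4921696851755594), np.float64(0.0077174822875133026), np.float64(0.044022825876352416)) [-0.0092  0.0007  0.0538]
(np.float64(0.4920954525793695), np.float64(0.005869252010043305), np.float64(0.03711957528434414)) [-0.011   0.0007  0.0607]
(np.float64(0.49207045520309656), np.float64(0.005246871680428061), np.float64(0.03)) [-0.0117  0.0008  0.0678]
```

View pics/s1.png

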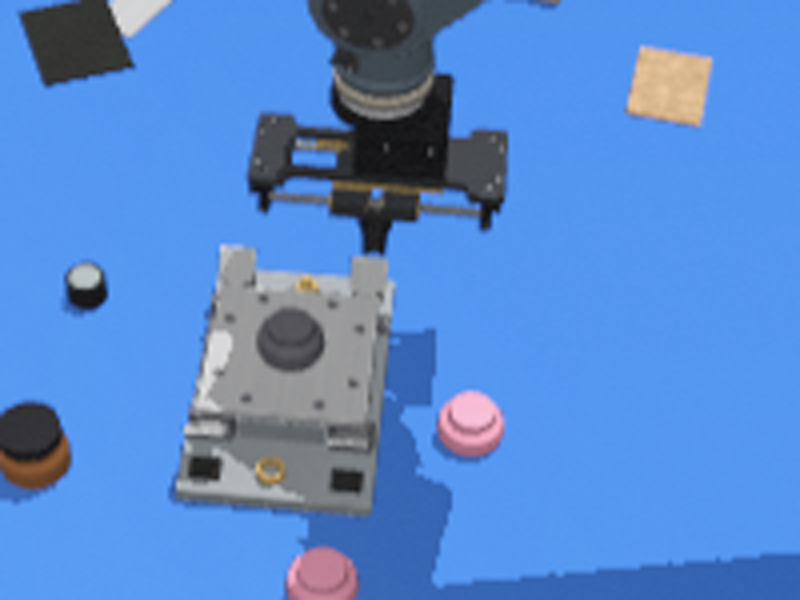

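The finger tip, at px (375,250) in the crop, sits over the near right tab at (370,265). The vise and loose parts are untouched. Pressing the tab now.

{"api": "arm_command", "payload": {"delta_rot": [[0,0,0],[0,0,0],[0,0,0],[0,0,0],[0,0,0],[0,0,0],[0,0,0],[0,0,0],[0,0,0]], "delta_pos": [[0,0.001,0.015],[0,0.001,0.025],[0,0.001,0.03],[-0.001,0.001,0.035],[-0.003,0.001,0.039],[-0.005,0.001,0.043],[-0.0065,0.001,0.047],[-0.008,0.001,0.05],[-0.008,0.001,0.05]], "gripper": [1,1,1,1,1,1,1,1,1]}}

```text
time: 6.23
position: [0.493, 0.0087, 0.0476]
tool_rot: [0.722, 0.692, -0.0, -0.0]
ft_force: [0.5, 0.2, 0.8]
grip_width: 0.0006
grip_force: 0.2
```

{"api": "arm_command", "payload": {"delta_rot": [[0,0,0],[0,0,0],[0,0,0],[0,0,0],[0,0,0],[0,0,0]], "delta_pos": [[-0.001,0,0.003],[-0.002,0,0.006],[-0.003,0,0.009],[-0.004,0,0.012],[-0.004,0,0.014],[-0.004,0,0.014]], "gripper": [1,1,1,1,1,1]}}

```text
time: 6.73
position: [0.4927, 0.0047, 0.0338]
tool_rot: [0.722, 0.692, -0.0, -0.0]
ft_force: [-1.0, -0.6, 0.7]
grip_width: 0.0008
grip_force: 0.0
```

{"api": "arm_command", "payload": {"delta_rot": [[0,0,0],[0,0,0],[0,0,0],[0,0,0],[0,0,0]], "delta_pos": [[0,0,0.001],[0,0,0.002],[0,0,0.003],[0,0,0.0035],[0,0,0.0035]], "gripper": [1,1,1,1,1]}}

```text
time: 7.15
position: [0.4927, 0.0046, 0.0308]
tool_rot: [0.722, 0.692, -0.0, -0.0]
ft_force: [-0.2, 0.2, 1.0]
grip_width: 0.0006
grip_force: 0.4
```

{"api": "arm_command", "payload": {"delta_rot": [[0,0,0],[0,0,0],[0,0,0]], "delta_pos": [[0,0,0.0005],[0,0,0.001],[0,0,0.001]], "gripper": [1,1,1]}}

```text
time: 7.4
position: [0.4928, 0.0046, 0.0302]
tool_rot: [0.722, 0.692, -0.0, -0.0]
ft_force: [-0.9, -1.6, 5.4]
grip_width: 0.0002
grip_force: 2.5
```

{"api": "arm_command", "payload": {"delta_rot": [[0,0,0],[0,0,0],[0,0,0]], "delta_pos": [[0,0,0.0005],[0,0,0.001],[0,0,0.001]], "gripper": [1,1,1]}}

```text
time: 7.65
position: [0.4929, 0.0047, 0.0299]
tool_rot: [0.722, 0.692, -0.0, 0.0]
ft_force: [-2.8, -2.1, 11.1]
grip_width: 0.0006
grip_force: 5.8
```

{"api": "arm_command", "payload": {"delta_rot": [[0,0,0],[0,0,0],[0,0,0]], "delta_pos": [[0,0,0.0005],[0,0,0.001],[0,0,0.001]], "gripper": [1,1,1]}}

```text
time: 7.9
position: [0.4929, 0.0046, 0.0296]
tool_rot: [0.722, 0.692, 0.0, 0.0]
ft_force: [-3.4, -1.7, 18.8]
grip_width: 0.0004
grip_force: 9.1
```

The tab has hit a hard stop at z ≈ 0.030, which is flat. Next I lift straight up, back off and look.

{"api": "arm_command", "payload": {"delta_rot": [[0,0,0],[0,0,0],[0,0,0],[0,0,0],[0,0,0],[0,0,0],[0,0,0],[0,0,0],[0,0,0],[0,0,0]], "delta_pos": [[0,0,-0.005],[0,0,-0.03],[0,0,-0.065],[0,0,-0.1],[-0.03,0,-0.13],[-0.065,0,-0.15],[-0.1,0,-0.15],[-0.13,0,-0.15],[-0.14,0,-0.15],[-0.14,0,-0.15]], "gripper": [1,1,1,1,1,1,1,1,1,1]}}

```text
time: 8.73
position: [0.4875, -0.1373, 0.1778]
tool_rot: [0.723, 0.691, 0.0, 0.001]
ft_force: [0.3, 0.9, 0.9]
grip_width: 0.0001
grip_force: 0.0
```

Run:
```python
from rig import viewer,status
import cv2,numpy as np
t=viewer.camera("top")["pixels"]; s=viewer.camera("side")["pixels"]
a=cv2.resize(t[170:260,165:280],(400,313),interpolation=2); b=cv2.resize(s[200:295,225:325],(400,380),interpolation=2)
m=np.zeros((380,800,3),np.uint8); m[:313,:400]=a; m[:,400:]=b
cv2.imwrite("pics/end.png",m); print(status.get_obs()["ft_force"],status.get_obs()["position"])
```

```text
[-0.75544791  1.2374168   0.19187979] [ 0.48648727 -0.13421366  0.17728019]
```

View pics/end.png

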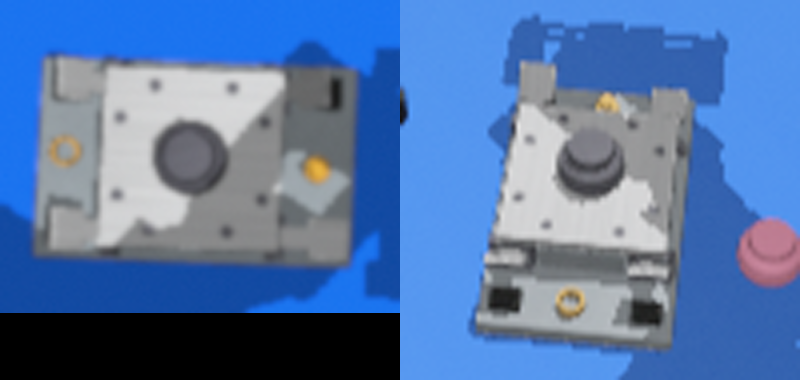

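The near right tab now lies flat and covers its black pad at about (330,240). The other three tabs are standing, and the vise, collar and weight are in place. Handing in.

```bash
python3 -c "
from rig import robot
print(robot.hand_in())"
```

```text
the job is handed in; nothing more can be done
None
```

The near right corner, the first one pressed, gave 4 mm and then stopped hard; I pressed its shim tab flat, left the other three tabs standing and everything else in place, and handed the job in.

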